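# Lock the shaker's hidden sled for transport

### The job

Lock the shaker for transport: first lift the small black rack off its cover and stand it upright on the bare counter, then take the longer of the two locking pins from the stand, put it upright through the slot in the cover and feel along the sled hidden underneath until the tip drops into the sled's hole, and push it fully home so that its collar lies on the cover. Then swing the keeper bar fully shut over the collar. Leave the short pin in its stand and do not knock or shift the bottles, jar, timer, card box or dish.

Things in the scene. Friction and masses are not known exactly. Their poses are not given: they have to be found in the camera images.
- shaker: fixed low box, the drive unit of a linear shaker, 150 mm along its own x, 200 mm along y, 70 mm high to the top of its 5 mm aluminium cover; origin at the centre of its underside on the counter, z up. A slot through the cover, 13 mm wide and 80 mm long, runs along its y, centred over the origin. The sled lies under the cover, behind the slot
- sled_level (a point): below the slot's middle, level with the top of the dark sled plate, 36 mm under the top of the cover. It lies under the whole slot; its hole (round, 13 mm wide, over 18 mm deep) is on the slot's centre line, anywhere from -24 to +24 mm in y from here. Fixed sideways but sprung: pressed, it gives up to 4 mm (2 N, then 1.5 N per mm) and springs up round a tip over the hole
- slot (a point): middle of the slot, level with the top face of the cover (70 mm above the counter); its y axis runs along the slot
- keeper (a joint): angle of the keeper, a flat steel bar on a vertical pivot at the slot's +y end, rad: 0 = shut at its stop, parallel to the slot on its +x side; grows, to 1.3, as the bar swings away to the shaker's +x side; starts at 0.75 to 1.1. It turns easily (under 1 N at the knob) and stays where it is left. Shut, the bar lies over the collar, beside the handle, of a pin that is home; any other pin blocks it
- keeper_knob (a point): middle of the upright black finger knob near the free end of the keeper bar: a round post 12 mm across and 30 mm tall, from 85 to 115 mm above the counter; 132 mm from the pivot. With the bar shut it is at x +17, y -52 mm from the shaker's origin
- keeper_pivot (a point): point on the keeper's vertical pivot axis, at x +17, y +80 mm from the shaker's origin, 79 mm above the counter: level with the underside of the bar, which is 13 mm wide, 6 mm thick and 3 mm clear of the collar of a pin that is home
- stand: fixed grey stand for the pins, 60 mm along its own x, 160 mm along y, open at the front and back; its top plate is 58 mm above the counter and has two holes, 12.5 mm wide, at y +37.5 and -37.5 mm. Origin at the centre of its underside
- long_pin: the longer locking pin, standing in one of the stand's two holes, hung by its collar. From below: steel shank 10 mm across, 52 mm long, tip chamfered; steel collar 28 mm across, 6 mm thick; black round handle 16 mm across, 36 mm tall; about 90 g. Origin at the tip, z up along the pin. Fully home in the sled its tip is 18 mm above the counter; resting on the sled beside the hole it is at 34 mm
- long_pin_tip (a point): tip of the longer pin (the same point as its origin)
- short_pin: the shorter pin, in the other hole of the stand: same collar, but a 30 mm shank and a handle only 24 mm tall; origin at its tip. To be left where it is
- strip_rack: small black rack for tube strips, 72 mm along its own x, 30 mm along y, 16 mm high, about 60 g, lying across the slot on the shaker's cover; origin at the centre of its underside
- clear_spot (a point): a point on the counter at the robot's right round which 150 mm (x) by 110 mm (y) are always bare at the start: one good place to put the rack (any other bare place will do)
- tall_bottle: white reagent bottle with a blue screw cap, 69 mm across, 144 mm high; loose bystander, origin at the centre of its underside
- amber_bottle: amber reagent bottle with a black cap, 60 mm across, 114 mm high; loose bystander, origin at the centre of its underside
- jar: clear glass jar with a pale lid, 72 mm across, 121 mm high; loose bystander, origin at the centre of its underside
- timer: flat white lab timer with three keys, 62 x 68 x 20 mm; loose bystander, origin at the centre of its underside
- card_box: white card box with lid, 66 mm along its own x, 98 mm along y, 34 mm high; loose bystander, origin at the centre of its underside
- dish: flat round petri dish with lid, 62 mm across, 16 mm high; loose bystander, origin at the centre of its underside

How it is judged:
On the way, in this order (a step that is already met when the one before it is completed fails the run):
1. the black rack stands upright on the bare counter (height (world z) of strip_rack below 0.006 m and angle between strip_rack's own z axis and vertical below 0.1 rad), for 0.2 s.
2. the long pin is fully home in the sled's hole, upright in the slot (z of long_pin_tip in the frame of shaker below 0.0215 m and angle between long_pin's own z axis and vertical below 0.1 rad and horizontal distance between long_pin_tip and slot below 0.045 m), for 0.2 s.
3. the keeper bar is swung shut (value of joint keeper below 0.06 rad), for 0.2 s.
At the end, for the whole second after the job is handed in: The black rack is on the bare counter (underside under 6 mm up, tilted less than 0.1 rad), the long pin's tip is less than 21.5 mm above the shaker's underside, within 45 mm of the slot's middle, the pin within 0.1 rad of upright, the keeper reads under 0.06 rad, and rack and pin are at rest (all of step 1 and all of step 2 and value of joint keeper below 0.06 rad and linear speed of each of strip_rack, long_pin below 0.02 m/s); the robot touches nothing.
It fails at once if a bystander is shifted by more than 30 mm or tipped (distance of any of tall_bottle, amber_bottle, jar, timer, card_box, dish from where it was at the start of the episode above 0.03 m or angle between any of tall_bottle, amber_bottle, jar, timer, card_box, dish's own z axis and vertical above 0.3 rad).
It fails at once if the short pin is taken out of its place (more than 20 mm) (distance of short_pin from where it was at the start of the episode above 0.02 m).
It also fails if it takes over 72 s, if anything falls off the work surface, if the arm or the gripper's body presses on something with over 40 N, if the wrist force passes 120 N, or if a joint passes its speed limit or range.

### The arm

A 6-joint arm with a two-finger parallel gripper is mounted at the origin on a cart in front of the work surface, level with it; the furniture and walls round the work are solid. World frame = base frame: x ahead of the robot, y to its left, z up, the work surface at z = 0. Lengths are in m, angles in rad, forces in N, time in s.
With the tool pointing down it reaches from about 0.35 to 0.975 m from the base axis. Payload 4.9 kg.
Tool frame: the origin (TCP) lies on the centre line of the jaws, within the pads' length; the fingertips stand 25 mm ahead of it and the grasp point (between the pads) lies 6 mm ahead of it; z points along the fingers, y is the line along which they close (so a half turn about z gives the same grasp; the last joint's range is limited). The gripper opens to 85 mm and grips with 20 to 120 N. Pads are 22 mm wide; open, the fingers measure 114 mm over their backs; the gripper's body (76 mm by 85 mm) begins 54 mm behind the grasp point. The pads swing forward as they close: fully open they stand 13 mm farther back than shut.
Start: joints at [-1.424, 0.053, 1.613, -0, 1.476, -0.119], TCP at [0.164, -0.603, 0.256] pointing down, gripper open.
Joint ranges: [-3.01, 3.01], [-1.01, 2.22], [0.06, 2.58], [-1.02, 4.17], [0.09, 2.62], [-3.14, 3.14]. Speed limits (rad/s): [2.57, 2.57, 3.14, 3.14, 3.14, 3.14].

### API

Orientations are given as a unit quaternion [w, x, y, z].
In Python, from plant import state, grab_frame, get_calibration, job gives the robot as it stands. The module is installed in compiled form; this text tells all that it offers.
- The arm moves only by the tool move_arm, never from a script. Its argument "targets" is a list that holds one entry, the list of rows, each a list of 5 numbers: the opening in per cent of the stroke, from 0 (shut) to 100 (fully open), then the shift along the tool's x, y, z as a fraction of full scale, then the turn about the tool's z as a fraction of full scale. A call has 1 to 5 rows; each row shifts and turns the commanded pose from where the row before left it, along the tool's axes as they then stand; what a row does not reach is not made up. Full scale, the value 1, is 0.6 m for a shift and 6 degrees for a turn. A row lasts 1/12 s, in which the tool goes at most 41.7 mm and 7.16 degrees, less where a joint would pass 70% of its speed; a pose out of reach is approached as far as the arm can. A call with a number of a shift or a turn outside -1 to 1 is refused whole. A call with a gripper value outside its range is refused whole. The fingers move at their own pace and stop on an object; the grip force is fixed at half the most. Time passes only in rows, so rows that do not move let the fingers close. It gives the time, the measured TCP pose, the force, the opening and the grip force at its end, in the units of the state.
- state(): the state, without advancing time (a new reading comes with each control period).
- grab_frame(name): name is "scene" or "side" or "wrist"; returns the picture (384x512x3 uint8, red, green, blue); there is no depth.
- get_calibration(name): a dict with "vertical_fov" (degrees; the focal length in pixels is half the picture's height over the tangent of half this angle, whatever the lens; pixels are square), "cx", "cy" (the principal point, pixels), "R" (3x3) and "t" (3): a world point X has camera coordinates R X + t. Camera axes: x right, y down, z forward; pixel columns grow to the right and rows downward; lengths in m; the calibration is good to about 2 mm. The wrist camera is an equidistant fisheye: a pixel r from the principal point sees the ray r / f radians off the axis. A picture is of the moment at which its call begins: read the wrist's pose just before it. get_calibration takes no time and is no camera call; for the wrist camera it gives the pose at the moment of the call.
- job.job_done(): hands the job in; it is judged then, once.
The state is a dict: "time": time; "joint_pos": joint angles; "joint_vel": joint speeds; "joint_efforts": joint torques, N m; "tool_pos": TCP position; "tool_rot": TCP orientation; "contact_force": force on the tool from outside, world axes, zero at the start; "ft_torque": the same for the moment, N m; "gripper_width": opening from 0.0 (shut) to 1.0 (fully open); "grasp_force": force on a finger pad.
Only numpy, scipy, OpenCV 4.12 (cv2) and the standard library are available. Lean on these libraries where they do the work, as an engineer would, in place of code of your own. Each camera call takes 0.05 s, during which the arm holds its last target. There are 200 camera calls.

## Working session

There is one attempt and no reset: what is moved stays moved. The work goes in short steps, Python scripts to look and compute and a tool call to move; the robot and the scene stay as the last step left them, time stands still between calls to the robot, and variables do not carry over. Pictures are saved under pics/ and viewed, at most 12 in all, crops included, and the job is handed in when it is done.

Besides the shell and the picture viewer there is one more tool, called by a JSON object that holds its "fn" and its "kwargs", one argument or row to a line. move_arm: Moves the arm, as the interface text tells. Shift numbers are shares of 0.6 m and turn numbers shares of 6 degrees, none past 1 either way. Its arguments: {"type":"object","properties":{"targets":{"type":"array"}},"required":["targets"]}

```bash
mkdir -p pics
cat > h.py <<'E'
import numpy as np,cv2
from plant import state,grab_frame,get_calibration,job
def snap(n,f):
    s=state(); c=get_calibration(n); im=grab_frame(n); cv2.imwrite(f'pics/{f}.png',im[:,:,::-1]); np.save(f'pics/{f}.npy',dict(c=c,s=s),allow_pickle=True); return im,c,s
def ray(c,u,v,fish=False):
    f=192/np.tan(np.radians(c['vertical_fov'])/2); d=np.array([u-c['cx'],v-c['cy']],float)
    if fish:
        r=np.hypot(*d); th=r/f; d3=np.r_[d/max(r,1e-9)*np.sin(th),np.cos(th)]
    else: d3=np.r_[d/f,1]
    R=np.array(c['R']);t=np.array(c['t']); return -R.T@t, R.T@d3
def onz(c,u,v,z,fish=False):
    o,d=ray(c,u,v,fish); return o+d*(z-o[2])/d[2]
def proj(c,X,fish=False):
    f=192/np.tan(np.radians(c['vertical_fov'])/2); p=np.array(c['R'])@np.array(X)+np.array(c['t'])
    if fish:
        r=np.hypot(p[0],p[1]); q=p[:2]/max(r,1e-9)*np.arctan2(r,p[2])*f
    else: q=p[:2]/p[2]*f
    return q+[c['cx'],c['cy']]
def load(f): return np.load(f'pics/{f}.npy',allow_pickle=True).item()
E
python3 - <<'E'
from h import *
ims=[]
for n in("scene","side","wrist"):
    im,c,s=snap(n,n+'0'); print(n,c); ims.append(im)
print(s)
cv2.imwrite('pics/both0.png',cv2.resize(ims[0],(800,600),interpolation=cv2.INTER_CUBIC)[:,:,::-1])
cv2.imwrite('pics/sidebig.png',cv2.resize(ims[1],(800,600),interpolation=cv2.INTER_CUBIC)[:,:,::-1])
E
```

```text
scene {'vertical_fov': 47.10472359131156, 'cx': 255.78991429164864, 'cy': 197.36654425592866, 'R': array([[ 0.85881255, -0.51214289,  0.01227464],
       [-0.33273619, -0.57586344, -0.74677167],
       [ 0.38952232,  0.63725266, -0.66496723]]), 't': array([-0.50960648,  0.20711053,  1.41046527])}
side {'vertical_fov': 57.50307790032345, 'cx': 256.88057873779763, 'cy': 196.9170290374003, 'R': array([[-0.87372164, -0.48614809,  0.01644802],
       [-0.29125709,  0.49577611, -0.81815363],
       [ 0.38958929, -0.71962913, -0.57476439]]), 't': array([0.4333421 , 0.28351003, 1.04548194])}
wrist {'vertical_fov': 65.70646984690485, 'cx': 255.32834091629937, 'cy': 192.53521362833837, 'R': array([[ 0.26187775, -0.96509931, -0.00183622],
       [-0.91477235, -0.24882713,  0.31823986],
       [-0.30758997, -0.08166022, -0.94800845]]), 't': array([-0.62497813, -0.04010293,  0.38142456])}
{'time': 0.1, 'joint_pos': array([-1.42402145e+00,  5.32912039e-02,  1.61422356e+00, -1.21827360e-05,
        1.47598809e+00, -1.18987244e-01]), 'joint_vel': array([ 0.00026824, -0.00147907, -0.00285543,  0.00109733, -0.00239446,
        0.00099038]), 'joint_efforts': array([ 1.38246058e-03, -3.94898236e+01, -3.71362638e+01, -8.79786057e-05,
        3.88663524e-03,  3.41012935e-06]), 'tool_pos': array([ 0.16407823, -0.60251666,  0.25514574]), 'tool_rot': array([-9.54924177e-04,  9.91183766e-01,  1.32490865e-01, -1.93324372e-05]), 'contact_force': array([0.59976094, 0.75231272, 0.35342813]), 'ft_torque': array([-0.00664144, -0.01305842,  0.02007228]), 'grasp_force': 0.0, 'gripper_width': 1.0053926773313986}
```

View pics/both0.png

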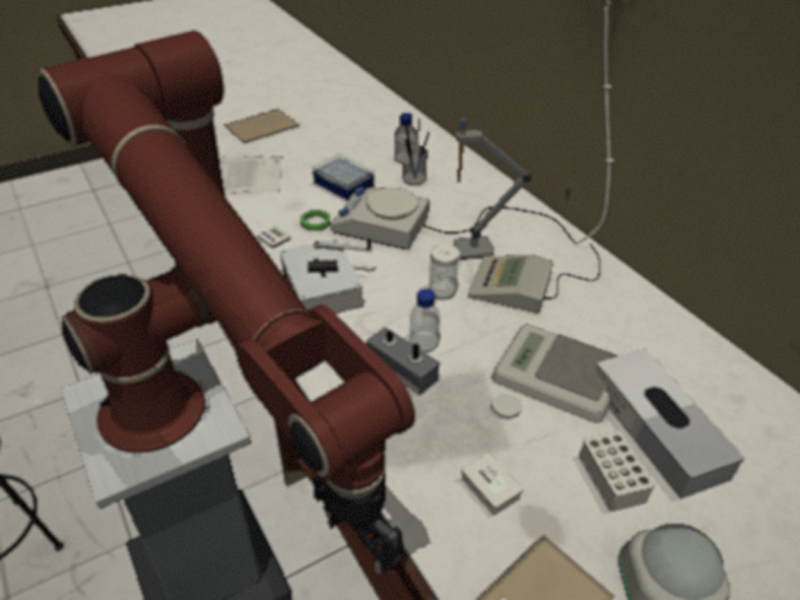

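View pics/sidebig.png

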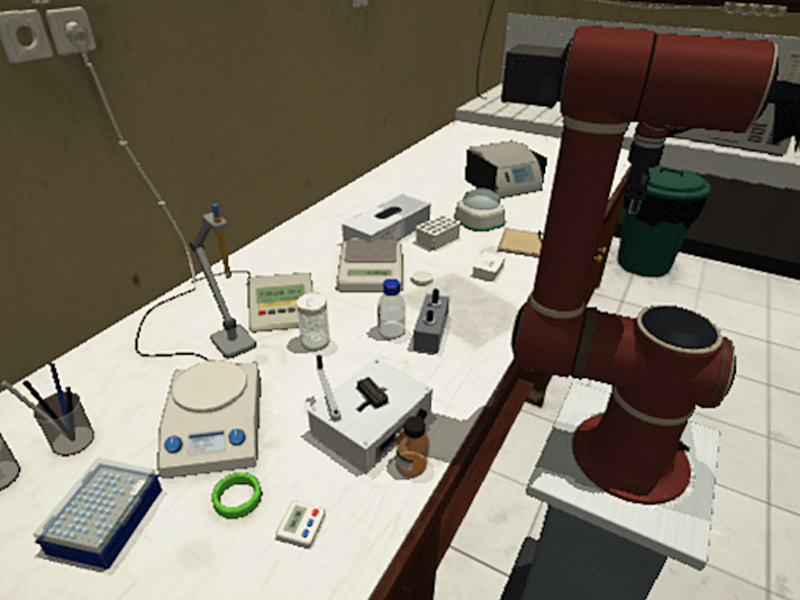

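The scene camera shows the shaker near (322,275), rack (322,266), stand (403,358) and pins at (390,338) and (416,352). The side view shows the shaker at (370,410), keeper knob about (320,360), stand (432,320) and amber bottle (412,450). I'll zoom in on both.

Run:
```python
from h import *
a=cv2.imread('pics/side0.png')[170:310,180:300]; b=cv2.imread('pics/scene0.png')[145:255,170:290]
a=cv2.resize(a,None,fx=4,fy=4,interpolation=cv2.INTER_CUBIC);b=cv2.resize(b,None,fx=3.2,fy=4,interpolation=cv2.INTER_CUBIC)
o=np.zeros((560,800,3),np.uint8)
b=cv2.resize(cv2.imread('pics/scene0.png')[145:255,175:285],None,fx=2.9,fy=2.9,interpolation=cv2.INTER_CUBIC)
o[:560,:480]=a; o[:319,480:799]=b; cv2.imwrite('pics/crop.png',o)
c=load('side0')['c'];print([np.round(onz(c,u*.64,v*.64,z),3) for u,v,z in[(372,393,.086),(412,470,0),(313,346,0),(391,337,0),(432,345,0),(320,360,.115),(488,272,0),(422,280,0)]])
```

```text
[array([0.465, 0.174, 0.086]), array([0.343, 0.235, 0.   ]), array([0.718, 0.034, 0.   ]), array([ 0.575, -0.09 ,  0.   ]), array([ 0.475, -0.113,  0.   ]), array([0.587, 0.172, 0.115]), array([ 0.484, -0.497,  0.   ]), array([ 0.63, -0.36,  0.  ])]
```

View pics/crop.png

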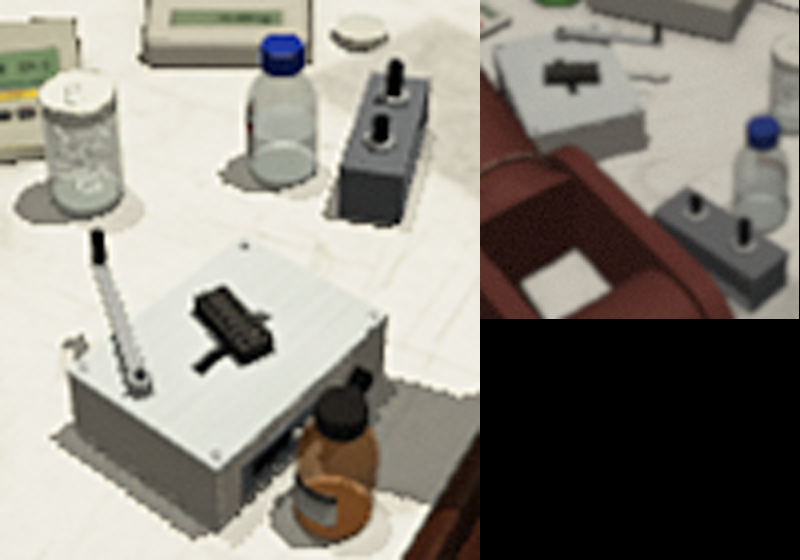

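The side crop shows cover corners at (243,243), (385,312), (217,470) and (70,372). The dark slot runs from (262,315) to (200,370), with the rack across it. The keeper pivot is at (138,378) and the knob top at (97,235). The longer pin is the farther one, at (395,65–95).

Run:
```python
from h import *
c=load('side0')['c']; P=lambda u,v,z:onz(c,180+u/4,170+v/4,z)
pts=dict(cf=(243,240,.07),cr=(386,314,.07),cb=(217,468,.07),cl=(70,370,.07),slotA=(268,314,.07),slotB=(198,372,.07),piv=(138,375,.085),knob=(97,235,.115),long=(396,62,.1),short=(380,118,.088),
 rk1=(213,287,.086),rk2=(273,330,.086),rk3=(195,297,.086),rk4=(253,342,.086),st1=(374,75,.058),st2=(428,78,.058),st3=(341,165,.058),st4=(406,175,.058),amb=(340,400,.114),jar=(80,80,.121),tall=(283,42,.144))
r={k:P(*v) for k,v in pts.items()}
for k,v in r.items(): print(k,v.round(3))
print(np.mean([r[k] for k in('cf','cr','cb','cl')],0),np.mean([r[k] for k in('st1','st2','st3','st4')],0))
d=lambda a,b:np.linalg.norm(r[a]-r[b]).round(3)
print(d('cf','cr'),d('cr','cb'),d('cb','cl'),d('cl','cf'),d('slotA','slotB'),d('piv','knob'))
c2=load('scene0')['c']
for k,v in dict(long=(742,220,.1),short=(695,197,.088)).items(): print(k,onz(c2,175+(v[0]-480)/2.9,145+v[1]/2.9,v[2]).round(3))
```

```text
cf [0.52 0.07 0.07]
cr [0.378 0.089 0.07 ]
cb [0.411 0.284 0.07 ]
cl [0.554 0.26  0.07 ]
slotA [0.457 0.135 0.07 ]
slotB [0.471 0.214 0.07 ]
piv [0.498 0.25  0.085]
knob [0.593 0.167 0.115]
long [ 0.51  -0.194  0.1  ]
short [ 0.489 -0.12   0.088]
rk1 [0.501 0.145 0.086]
rk2 [0.437 0.163 0.086]
rk3 [0.507 0.162 0.086]
rk4 [0.443 0.181 0.086]
st1 [ 0.545 -0.221  0.058]
st2 [ 0.497 -0.243  0.058]
st3 [ 0.504 -0.075  0.058]
st4 [ 0.447 -0.092  0.058]
amb [0.349 0.223 0.114]
jar [0.729 0.006 0.121]
tall [ 0.586 -0.11   0.144]
[0.46538243 0.17559293 0.07      ] [ 0.49830054 -0.15797183  0.058     ]
0.143 0.197 0.145 0.193 0.08 0.13
long [ 0.511 -0.196  0.1  ]
short [ 0.49  -0.128  0.088]
```

{"fn": "move_arm", "kwargs": {
  "targets": [
    [[60, 0, 0, 0, 1], [60, 0, 0, 0, 1], [60, 0, 0, 0, 1], [60, 0, 0, 0, 1], [60, 0, 0, 0, 1]]
  ]
}}

```text
time: 0.57
tool_pos: [0.1641, -0.6028, 0.2558]
tool_rot: [-0.0, 0.991, -0.131, -0.0]
contact_force: [0.1, -0.1, 0.9]
gripper_width: 0.597
grasp_force: 0.0
```

{"fn": "move_arm", "kwargs": {
  "targets": [
    [[60, 0.03, -0.055, 0, 0], [60, 0.03, -0.055, 0, 0], [60, 0.03, -0.055, 0, 0], [60, 0.03, -0.055, 0, 0], [60, 0.03, -0.055, 0, 0]]
  ]
}}

```text
time: 0.98
tool_pos: [0.294, -0.4649, 0.2559]
tool_rot: [-0.0, 0.992, -0.129, -0.0]
contact_force: [0.0, -0.6, 0.1]
gripper_width: 0.6
grasp_force: 0.0
```

{"fn": "move_arm", "kwargs": {
  "targets": [
    [[60, 0.03, -0.055, 0, 0], [60, 0.03, -0.055, 0, 0], [60, 0.03, -0.055, 0, 0], [60, 0.03, -0.055, 0, 0], [60, 0.03, -0.055, 0, 0]]
  ]
}}

```text
time: 1.4
tool_pos: [0.4232, -0.3281, 0.2561]
tool_rot: [-0.0, 0.992, -0.129, -0.0]
contact_force: [0.1, 0.4, 0.0]
gripper_width: 0.599
grasp_force: 0.0
```

{"fn": "move_arm", "kwargs": {
  "targets": [
    [[60, -0.009, -0.054, 0, 0], [60, -0.009, -0.054, 0, 0], [60, -0.009, -0.054, 0, 0], [60, -0.009, -0.054, 0, 0], [60, -0.009, -0.054, 0, 0]]
  ]
}}

```text
time: 1.82
tool_pos: [0.4373, -0.1646, 0.2559]
tool_rot: [-0.0, 0.992, -0.129, -0.0]
contact_force: [-0.3, 0.5, 0.1]
gripper_width: 0.599
grasp_force: 0.0
```

Run:
```python
from h import *
im,c,s=snap('wrist','w1'); print(s['tool_pos'],s['tool_rot'],s['time'])
cv2.imwrite('pics/w1b.png',cv2.resize(im,(800,600),interpolation=cv2.INTER_CUBIC)[:,:,::-1])
```

```text
[ 0.43727502 -0.16464965  0.25594486] [-1.10745211e-04  9.91690578e-01 -1.28645851e-01 -1.74802814e-04] 1.8167
```

View pics/w1b.png

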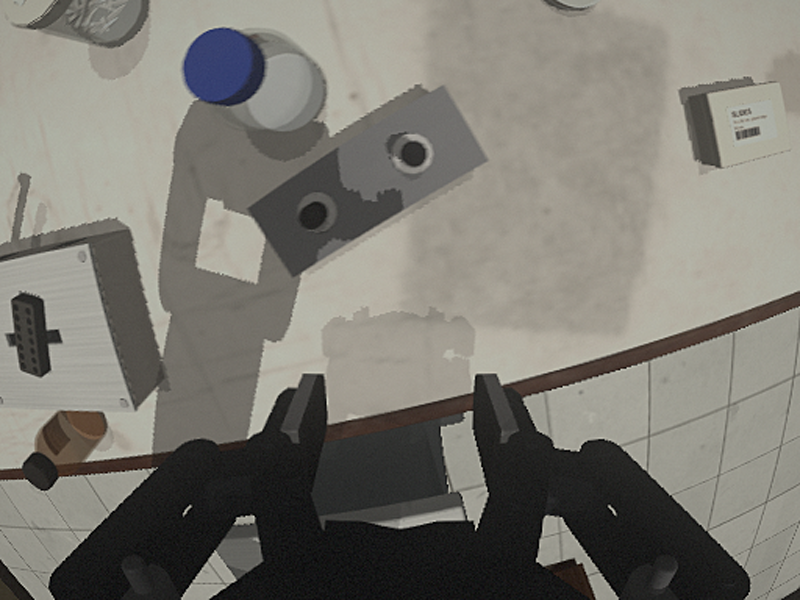

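The wrist view shows the stand corners at (250,208), (445,88), (487,158) and (293,276). The long pin's handle is at (414,153), the short one at (314,215), and the rack at (30,335). The bare counter lies around (530,200).

Run:
```python
from h import *
c=load('w1')['c']; P=lambda u,v,z:onz(c,u*.64,v*.64,z,True)
r={k:P(*v) for k,v in dict(long=(414,153,.1),longcol=(410,153,.064),short=(314,215,.088),s1=(250,208,.058),s2=(445,88,.058),s3=(487,158,.058),s4=(293,276,.058),r1=(13,298,.086),r2=(39,292,.086),r3=(49,370,.086),r4=(24,376,.086),bare=(530,200,0),shade1=(430,20,0),shade2=(660,40,0),shade3=(625,335,0),shade4=(405,290,0),card=(705,165,0),edge=(500,390,0),tb=(280,95,0.05),dish=(572,5,.01)).items()}
for k,v in r.items():print(k,v.round(4))
print(sum(r[k] for k in('s1','s2','s3','s4'))/4, sum(r[k] for k in('r1','r2','r3','r4'))/4)
```

```text
long [ 0.5138 -0.1943  0.1   ]
longcol [ 0.514  -0.1928  0.064 ]
short [ 0.493  -0.1249  0.088 ]
s1 [ 0.5085 -0.0754  0.058 ]
s2 [ 0.5514 -0.2269  0.058 ]
s3 [ 0.4983 -0.2429  0.058 ]
s4 [ 0.4526 -0.0904  0.058 ]
r1 [0.5115 0.1584 0.086 ]
r2 [0.507  0.1216 0.086 ]
r3 [0.4408 0.1515 0.086 ]
r4 [0.4419 0.1914 0.086 ]
bare [ 0.4532 -0.281   0.    ]
shade1 [ 0.6157 -0.2376  0.    ]
shade2 [ 0.5707 -0.4371  0.    ]
shade3 [ 0.3079 -0.3532  0.    ]
shade4 [ 0.4041 -0.1616  0.    ]
card [ 0.4517 -0.4616  0.    ]
edge [ 0.2868 -0.2231  0.    ]
tb [ 0.5792 -0.1172  0.05  ]
dish [ 0.6068 -0.3542  0.01  ]
[ 0.502694   -0.15891588  0.058     ] [0.47529515 0.15573271 0.086     ]
```

{"fn": "move_arm", "kwargs": {
  "targets": [
    [[60, -0.008, -0.054, 0, 0], [60, -0.008, -0.054, 0, 0], [60, -0.008, -0.054, 0, 0], [60, -0.008, -0.054, 0, 0], [60, -0.008, -0.054, 0, 0]]
  ]
}}

```text
time: 2.28
tool_pos: [0.4554, -0.0022, 0.2561]
tool_rot: [0.0, 0.992, -0.129, 0.0]
contact_force: [0.0, -0.2, -0.3]
gripper_width: 0.601
grasp_force: 0.0
```

{"fn": "move_arm", "kwargs": {
  "targets": [
    [[60, -0.008, -0.054, 0, 0], [60, -0.008, -0.054, 0, 0], [60, -0.008, -0.054, 0, 0], [60, -0.008, -0.054, 0, 0], [60, -0.008, -0.054, 0, 0]]
  ]
}}

```text
time: 2.7
tool_pos: [0.4735, 0.1608, 0.2561]
tool_rot: [0.0, 0.992, -0.128, -0.0]
contact_force: [0.6, -0.3, -0.1]
gripper_width: 0.602
grasp_force: 0.0
```

{"fn": "move_arm", "kwargs": {
  "targets": [
    [[60, 0, 0, 0, 0], [60, 0, 0, 0, 0]]
  ]
}}

```text
time: 2.87
tool_pos: [0.4735, 0.1604, 0.2559]
tool_rot: [0.0, 0.992, -0.127, -0.0]
contact_force: [0.8, 0.1, -0.1]
gripper_width: 0.597
grasp_force: 0.0
```

Run:
```python
from h import *
im,c,s=snap('wrist','w2'); print(s['tool_pos'],s['tool_rot'],s['time'])
cv2.imwrite('pics/w2b.png',cv2.resize(im,(800,600),interpolation=cv2.INTER_CUBIC)[:,:,::-1])
```

```text
[0.4734743  0.16039915 0.25586083] [ 2.79972037e-04  9.91905891e-01 -1.26974089e-01 -4.53176168e-04] 2.8667
```

View pics/w2b.png

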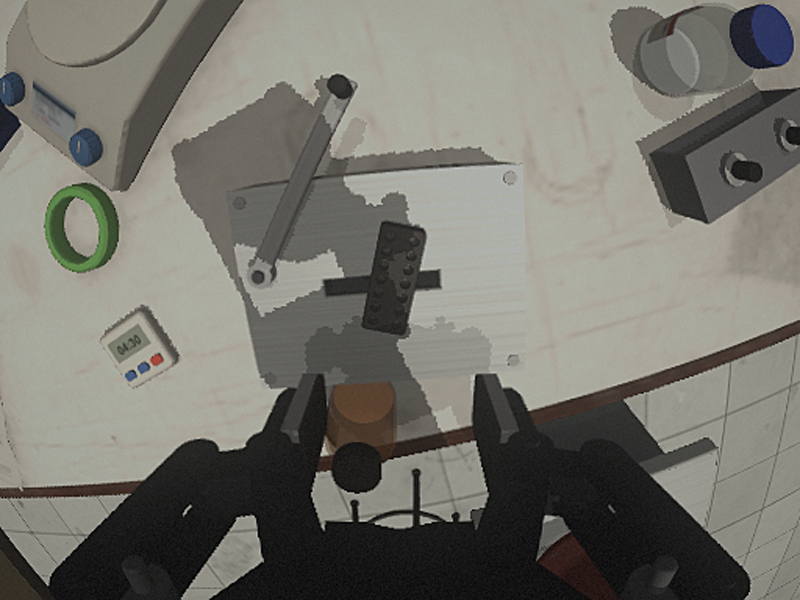

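The wrist hover view shows rack top corners at (383,222), (426,230), (405,337) and (362,325). The slot ends are at (324,287) and (441,279), the pivot at (259,275) and the knob top at (340,87).

Run:
```python
from h import *
c=load('w2')['c']; P=lambda u,v,z:onz(c,u*.64,v*.64,z,True)
r={k:P(*v) for k,v in dict(r1=(383,222,.086),r2=(426,230,.086),r3=(405,336,.086),r4=(362,326,.086),sA=(324,287,.07),sB=(441,279,.07),c1=(239,203,.07),c2=(510,178,.07),c3=(513,360,.07),c4=(270,380,.07),piv=(259,273,.085),knob=(340,85,.115),long=(797,134,.1),short=(748,171,.088),amb=(357,468,.114)).items()}
for k,v in r.items():print(k,v.round(4))
a=sum(r[k] for k in('r1','r2','r3','r4'))/4;d=r['r1']+r['r2']-r['r3']-r['r4']
print('rack',a,np.degrees(np.arctan2(d[1],d[0])),np.linalg.norm(d)/2)
print('slot',(r['sA']+r['sB'])/2,np.linalg.norm(r['sA']-r['sB']), 'screws',sum(r[k] for k in('c1','c2','c3','c4'))/4)
d=r['c1']+r['c4']-r['c2']-r['c3'];print('y axis yaw',np.degrees(np.arctan2(d[1],d[0]))-90); d=r['sA']-r['sB'];print(np.degrees(np.arctan2(d[1],d[0]))-90)
```

```text
r1 [0.5129 0.1598 0.086 ]
r2 [0.5012 0.1351 0.086 ]
r3 [0.435  0.1657 0.086 ]
r4 [0.4493 0.1917 0.086 ]
sA [0.4778 0.2121 0.07  ]
sB [0.4629 0.1329 0.07  ]
c1 [0.5502 0.252  0.07  ]
c2 [0.5191 0.0722 0.07  ]
c3 [0.3888 0.0946 0.07  ]
c4 [0.4183 0.2756 0.07  ]
piv [0.5022 0.2483 0.085 ]
knob [0.5979 0.1606 0.115 ]
long [ 0.5179 -0.1661  0.1   ]
short [ 0.4938 -0.1149  0.088 ]
amb [0.3559 0.2213 0.114 ]
rack [0.47459936 0.16305165 0.086     ] -25.684864637719958 0.0720657344277104
slot [0.47031975 0.17251249 0.07      ] 0.08051387322173277 screws [0.46911567 0.17357422 0.07      ]
y axis yaw -9.537182776642766
-10.64195075677442
```

{"fn": "move_arm", "kwargs": {
  "targets": [
    [[60, 0, -0.005, 0, 1], [60, 0, 0, 0, 0.85], [60, 0, 0, 0.06, 0], [60, 0, 0, 0.06, 0], [60, 0, 0, 0.06, 0]]
  ]
}}

```text
time: 3.33
tool_pos: [0.4752, 0.1607, 0.148]
tool_rot: [-0.0, 0.974, -0.225, 0.001]
contact_force: [0.4, -0.4, -1.0]
gripper_width: 0.602
grasp_force: 0.0
```

{"fn": "move_arm", "kwargs": {
  "targets": [
    [[60, 0, 0, 0.05, 0], [60, 0, 0, 0.02, 0], [60, 0, 0, 0.006, 0], [60, 0, 0, 0, 0]]
  ]
}}

```text
time: 3.67
tool_pos: [0.4745, 0.1613, 0.1026]
tool_rot: [0.0, 0.974, -0.224, -0.0]
contact_force: [0.0, 0.5, 0.7]
gripper_width: 0.597
grasp_force: 0.0
```

{"fn": "move_arm", "kwargs": {
  "targets": [
    [[60, 0, 0, 0.006, 0], [60, 0, 0, 0.005, 0], [10, 0, 0, 0, 0], [10, 0, 0, 0, 0], [10, 0, 0, 0, 0]]
  ]
}}

```text
time: 4.08
tool_pos: [0.4756, 0.1624, 0.0977]
tool_rot: [-0.001, 0.975, -0.224, 0.001]
contact_force: [-1.0, -0.8, 3.1]
gripper_width: 0.334
grasp_force: 61.7
```

{"fn": "move_arm", "kwargs": {
  "targets": [
    [[10, 0, 0, 0, 0], [10, 0, 0, 0, 0], [10, 0, 0, 0, 0], [10, 0, 0, -0.02, 0], [10, 0, 0, -0.04, 0]]
  ]
}}

```text
time: 4.5
tool_pos: [0.4717, 0.1616, 0.1293]
tool_rot: [0.002, 0.975, -0.224, -0.004]
contact_force: [0.6, -0.0, -1.4]
gripper_width: 0.336
grasp_force: 61.3
```

{"fn": "move_arm", "kwargs": {
  "targets": [
    [[10, 0, 0, -0.05, 0], [10, 0, 0, -0.06, 0], [10, 0, 0, -0.06, 0], [10, 0, 0, 0, 0]]
  ]
}}

```text
time: 4.83
tool_pos: [0.478, 0.1629, 0.2435]
tool_rot: [-0.003, 0.975, -0.224, 0.007]
contact_force: [0.7, 0.1, 0.4]
gripper_width: 0.33
grasp_force: 61.3
```

{"fn": "move_arm", "kwargs": {
  "targets": [
    [[10, 0.02, 0.05, 0, 0], [10, 0.02, 0.05, 0, 0], [10, 0.02, 0.05, 0, 0], [10, 0.02, 0.05, 0, 0], [10, 0.02, 0.05, 0, 0]]
  ]
}}

```text
time: 5.25
tool_pos: [0.4623, -0.0002, 0.2341]
tool_rot: [0.0, 0.975, -0.224, -0.0]
contact_force: [0.4, 0.4, 0.4]
gripper_width: 0.331
grasp_force: 61.3
```

{"fn": "move_arm", "kwargs": {
  "targets": [
    [[10, 0.02, 0.05, 0, 0], [10, 0.02, 0.05, 0, 0], [10, 0.02, 0.05, 0, 0], [10, 0.02, 0.05, 0, 0], [10, 0.02, 0.05, 0, 0]]
  ]
}}

```text
time: 5.67
tool_pos: [0.4509, -0.1615, 0.2341]
tool_rot: [-0.0, 0.975, -0.224, -0.0]
contact_force: [0.4, -0.1, -0.9]
gripper_width: 0.333
grasp_force: 61.3
```

{"fn": "move_arm", "kwargs": {
  "targets": [
    [[10, 0.02, 0.05, 0, 0], [10, 0.02, 0.05, 0, 0], [10, 0.02, 0.05, 0, 0], [10, 0.02, 0.05, 0, 0], [10, 0.02, 0.05, 0, 0]]
  ]
}}

```text
time: 6.08
tool_pos: [0.4394, -0.3227, 0.234]
tool_rot: [-0.0, 0.975, -0.224, -0.0]
contact_force: [1.3, 0.6, -1.0]
gripper_width: 0.334
grasp_force: 61.3
```

{"fn": "move_arm", "kwargs": {
  "targets": [
    [[10, 0, 0, 0.05, 0], [10, 0, 0, 0.05, 0], [10, 0, 0, 0.05, 0], [10, 0, 0, 0.05, 0], [10, 0, 0, 0, 0]]
  ]
}}

```text
time: 6.5
tool_pos: [0.4363, -0.3178, 0.1069]
tool_rot: [-0.004, 0.975, -0.224, -0.006]
contact_force: [-0.9, 1.2, -2.1]
gripper_width: 0.33
grasp_force: 61.3
```

Run:
```python
from h import *
im,c,s=snap('wrist','w3'); print(s['tool_pos'],s['time'])
cv2.imwrite('pics/w3b.png',cv2.resize(im,(800,600),interpolation=cv2.INTER_CUBIC)[:,:,::-1])
```

```text
[ 0.43625884 -0.31781845  0.10687064] 6.5
```

View pics/w3b.png

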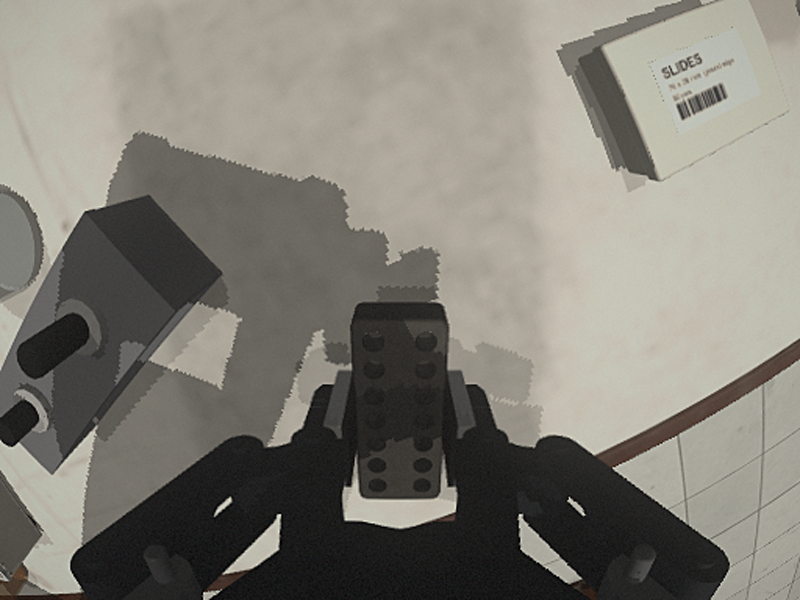

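The rack is held square in the jaws, centred at (400,400), over bare counter. The stand is at the left and the card box at the upper right, both well clear.

{"fn": "move_arm", "kwargs": {
  "targets": [
    [[10, 0, 0, 0.05, 0], [10, 0, 0, 0.05, 0], [10, 0, 0, 0.03, 0], [10, 0, 0, 0.006, 0], [10, 0, 0, 0, 0]]
  ]
}}

```text
time: 6.97
tool_pos: [0.4404, -0.3214, 0.0332]
tool_rot: [-0.0, 0.975, -0.224, -0.0]
contact_force: [0.9, -0.2, -0.9]
gripper_width: 0.335
grasp_force: 61.3
```

{"fn": "move_arm", "kwargs": {
  "targets": [
    [[10, 0, 0, 0.002, 0], [10, 0, 0, 0.002, 0], [10, 0, 0, 0.002, 0], [10, 0, 0, 0, 0], [10, 0, 0, 0, 0]]
  ]
}}

```text
time: 7.38
tool_pos: [0.4405, -0.3217, 0.0297]
tool_rot: [0.0, 0.975, -0.224, 0.001]
contact_force: [-0.6, 0.5, -1.2]
gripper_width: 0.332
grasp_force: 61.3
```

{"fn": "move_arm", "kwargs": {
  "targets": [
    [[10, 0, 0, 0.002, 0], [10, 0, 0, 0.002, 0], [10, 0, 0, 0, 0]]
  ]
}}

```text
time: 7.63
tool_pos: [0.4404, -0.3216, 0.0276]
tool_rot: [-0.0, 0.975, -0.224, -0.0]
contact_force: [-3.1, 0.6, 6.0]
gripper_width: 0.335
grasp_force: 62.1
```

{"fn": "move_arm", "kwargs": {
  "targets": [
    [[10, 0, 0, 0.001, 0], [10, 0, 0, 0, 0]]
  ]
}}

```text
time: 7.8
tool_pos: [0.4404, -0.3216, 0.0276]
tool_rot: [-0.0, 0.975, -0.224, -0.0]
contact_force: [-4.0, 3.5, 9.8]
gripper_width: 0.337
grasp_force: 62.7
```

{"fn": "move_arm", "kwargs": {
  "targets": [
    [[60, 0, 0, 0, 0], [60, 0, 0, 0, 0], [60, 0, 0, 0, 0], [60, 0, 0, -0.03, 0], [60, 0, 0, -0.06, 0]]
  ]
}}

```text
time: 8.22
tool_pos: [0.4369, -0.3184, 0.075]
tool_rot: [-0.003, 0.975, -0.224, -0.005]
contact_force: [0.3, 0.6, 0.1]
gripper_width: 0.6
grasp_force: 0.0
```

{"fn": "move_arm", "kwargs": {
  "targets": [
    [[60, 0, 0, -0.06, 0], [60, 0, 0, -0.06, 0], [60, 0, 0, -0.06, 0], [60, 0, 0, -0.06, -1], [60, 0, 0, 0, -1]]
  ]
}}

```text
time: 8.63
tool_pos: [0.4431, -0.324, 0.2333]
tool_rot: [0.004, 0.993, -0.118, 0.006]
contact_force: [1.5, -0.6, 1.1]
gripper_width: 0.603
grasp_force: 0.0
```

{"fn": "move_arm", "kwargs": {
  "targets": [
    [[60, 0, 0, 0, -0.68], [60, 0, 0, 0, 0], [60, 0, 0, 0, 0]]
  ]
}}

```text
time: 8.88
tool_pos: [0.4399, -0.3211, 0.2233]
tool_rot: [-0.0, 0.996, -0.086, -0.0]
contact_force: [0.3, 0.4, -0.7]
gripper_width: 0.6
grasp_force: 0.0
```

Run:
```python
from h import *
im,c,s=snap('wrist','w4'); print(s['tool_pos'],s['tool_rot'],s['time'])
im2,c2,_=snap('side','s4')
# rack check in side view; long pin handle black blob
a=cv2.resize(im,(480,360)); b=cv2.resize(im2[150:290,190:330],(360,360),interpolation=cv2.INTER_CUBIC)
cv2.imwrite('pics/w4b.png',cv2.resize(np.hstack([a,b]),(800,343))[:,:,::-1])
```

```text
[ 0.43989272 -0.32109549  0.2233068 ] [-2.87819599e-04  9.96269162e-01 -8.62991184e-02 -3.68240221e-04] 8.8833
```

View pics/w4b.png

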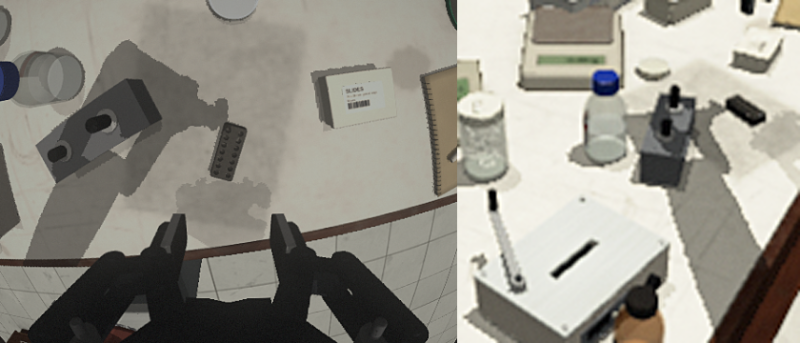

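The rack stands flat on the counter at (228,150) in the left pane. The slot is now clear in the side view, from (553,277) to (600,242). Next I'll move over the long pin while measuring the slot from a mask.

{"fn": "move_arm", "kwargs": {
  "targets": [
    [[60, 0.02, -0.0575, 0, 0], [60, 0.02, -0.0575, 0, 0], [60, 0.02, -0.0575, 0, 0], [60, 0.02, -0.0575, 0, 0], [60, 0, 0, 0, 0]]
  ]
}}

```text
time: 9.4
tool_pos: [0.5126, -0.1887, 0.2231]
tool_rot: [-0.001, 0.997, -0.083, -0.0]
contact_force: [-0.3, 0.5, 0.4]
gripper_width: 0.596
grasp_force: 0.0
```

{"fn": "move_arm", "kwargs": {
  "targets": [
    [[60, 0, 0, 0, 0], [60, 0, 0, 0, 0]]
  ]
}}

```text
time: 9.57
tool_pos: [0.5106, -0.1936, 0.2233]
tool_rot: [0.0, 0.996, -0.085, -0.001]
contact_force: [0.0, -0.3, 0.4]
gripper_width: 0.599
grasp_force: 0.0
```

Run:
```python
from h import *
im,c,s=snap('wrist','w5'); print(s['tool_pos'],s['tool_rot'],s['time'])
ims=[cv2.imread('pics/s4.png'),im]; cs=load('s4')['c']
def blobs(im,th,box,lo):
    g=cv2.cvtColor(im,cv2.COLOR_BGR2GRAY) if im.ndim==3 else im
    m=np.zeros_like(g);x0,y0,x1,y1=box;m[y0:y1,x0:x1]=(g[y0:y1,x0:x1]<th)*255
    for k in cv2.findContours(m,cv2.RETR_EXTERNAL,cv2.CHAIN_APPROX_NONE)[0]:
        if cv2.contourArea(k)>lo: yield k[:,0,:].astype(float)
for k in blobs(ims[0],70,(212,235,260,270),30):
    p=np.array([onz(cs,u,v,.07)[:2] for u,v in k]); q,w,a=cv2.minAreaRect(p.astype(np.float32)); print('slot',k.mean(0),q,w,a)
# expected pixel of handle top in wrist
print('exp',proj(c,[.512,-.194,.1],True),proj(c,[.512,-.194,.064],True))
t=proj(c,[.512,-.194,.1],True).astype(int); 
u,v=t; cv2.imwrite('pics/w5b.png',cv2.resize(im[max(v-60,0):v+60,max(u-80,0):u+80],(800,600),interpolation=cv2.INTER_CUBIC)[:,:,::-1]); print(u-80,v-60)
cp=load('side0')['c']
```

```text
[ 0.51056313 -0.19360664  0.22328649] [ 4.74827317e-05  9.96347873e-01 -8.53847469e-02 -5.98246588e-04] 9.5667
slot [237.44444444 255.22222222] (0.46737968921661377, 0.17492419481277466) (0.07451019436120987, 0.009127793833613396) 79.5261459350586
exp [254.88733818 193.06728294] [254.91444926 181.16799115]
174 133
```

View pics/w5b.png

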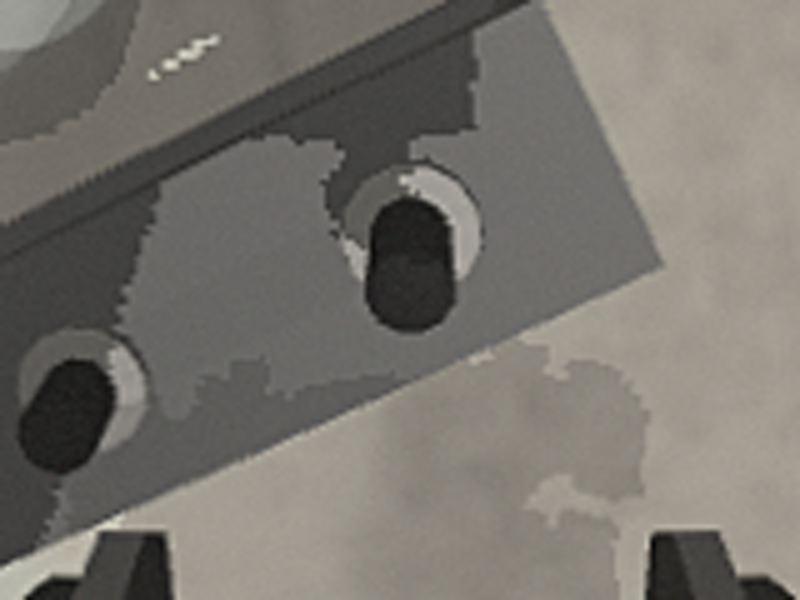

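The long pin's handle-top disc is at crop (411,288) and the collar centre at about (412,230).

Run:
```python
from h import *
c=load('w5')['c']
print(onz(c,174+411/5,133+288/5,.1,True),onz(c,174+411/5,133+237/5,.064,True),onz(c,174+62/5,133+428/5,.088,True))
```

```text
[ 0.51400047 -0.19548625  0.1       ] [ 0.51255255 -0.19536314  0.064     ] [ 0.49394974 -0.12508647  0.088     ]
```

{"fn": "move_arm", "kwargs": {
  "targets": [
    [[60, 0.005, 0.0015, 0, 0], [60, 0, 0, 0.05, 0], [60, 0, 0, 0.05, 0], [60, 0, 0, 0.05, 0], [60, 0, 0, 0.05, 0]]
  ]
}}

```text
time: 10.03
tool_pos: [0.5134, -0.1963, 0.1029]
tool_rot: [0.0, 0.996, -0.087, 0.0]
contact_force: [0.2, 1.0, -0.0]
gripper_width: 0.601
grasp_force: 0.0
```

{"fn": "move_arm", "kwargs": {
  "targets": [
    [[60, 0, 0, 0.01, 0], [60, 0, 0, 0.007, 0], [60, 0, 0, 0, 0], [60, 0, 0, 0, 0]]
  ]
}}

```text
time: 10.37
tool_pos: [0.5148, -0.196, 0.0957]
tool_rot: [0.001, 0.996, -0.086, 0.001]
contact_force: [0.1, -0.5, 1.4]
gripper_width: 0.599
grasp_force: 0.0
```

{"fn": "move_arm", "kwargs": {
  "targets": [
    [[0, 0, 0, 0, 0], [0, 0, 0, 0, 0], [0, 0, 0, 0, 0], [0, 0, 0, 0, 0], [0, 0, 0, 0, 0]]
  ]
}}

```text
time: 10.78
tool_pos: [0.5147, -0.1953, 0.0954]
tool_rot: [0.001, 0.996, -0.085, 0.001]
contact_force: [-0.5, 0.6, 5.2]
gripper_width: 0.166
grasp_force: 58.5
```

{"fn": "move_arm", "kwargs": {
  "targets": [
    [[0, 0, 0, 0, 0], [0, 0, 0, 0, 0]]
  ]
}}

```text
time: 10.95
tool_pos: [0.5147, -0.1953, 0.0954]
tool_rot: [0.001, 0.996, -0.085, 0.001]
contact_force: [0.6, 0.5, 6.0]
gripper_width: 0.166
grasp_force: 58.5
```

{"fn": "move_arm", "kwargs": {
  "targets": [
    [[0, 0, 0, -0.02, 0], [0, 0, 0, -0.05, 0], [0, 0, 0, -0.05, 0], [0, 0, 0, -0.05, 0], [0, 0, 0, -0.05, 0]]
  ]
}}

```text
time: 11.37
tool_pos: [0.5131, -0.1945, 0.227]
tool_rot: [-0.0, 0.996, -0.085, -0.001]
contact_force: [0.6, -1.7, -1.2]
gripper_width: 0.167
grasp_force: 61.2
```

{"fn": "move_arm", "kwargs": {
  "targets": [
    [[0, -0.018, -0.055, 0, 0], [0, -0.018, -0.055, 0, 0], [0, -0.018, -0.055, 0, 0], [0, -0.018, -0.055, 0, 0], [0, -0.018, -0.055, 0, 0]]
  ]
}}

```text
time: 11.78
tool_pos: [0.4876, -0.0216, 0.2259]
tool_rot: [-0.0, 0.996, -0.086, -0.0]
contact_force: [1.0, 0.5, -0.3]
gripper_width: 0.167
grasp_force: 61.2
```

{"fn": "move_arm", "kwargs": {
  "targets": [
    [[0, -0.018, -0.055, 0, 0], [0, -0.018, -0.055, 0, 0], [0, -0.018, -0.055, 0, 0], [0, -0.018, -0.055, 0, 0], [0, -0.018, -0.055, 0, 0]]
  ]
}}

```text
time: 12.2
tool_pos: [0.4623, 0.1502, 0.2259]
tool_rot: [0.0, 0.996, -0.085, -0.0]
contact_force: [1.9, -0.4, -2.3]
gripper_width: 0.164
grasp_force: 61.2
```

{"fn": "move_arm", "kwargs": {
  "targets": [
    [[0, 0, 0, 0.05, 0], [0, 0, 0, 0.02, 0], [0, 0, 0, 0, 0], [0, 0, 0, 0, 0], [0, 0, 0, 0, 0]]
  ]
}}

```text
time: 12.62
tool_pos: [0.4638, 0.1478, 0.1844]
tool_rot: [0.0, 0.996, -0.086, 0.0]
contact_force: [0.3, 0.1, 0.3]
gripper_width: 0.168
grasp_force: 61.3
```

Run:
```python
from h import *
im,c,s=snap('wrist','w6'); print(s['tool_pos'],s['tool_rot'],s['time'],s['gripper_width'])
im2,c2,_=snap('side','s6')
T=s['tool_pos']
for dz in (0,.0894): print(proj(c,T-[0,0,dz],True),proj(c2,T-[0,0,dz]))
u,v=proj(c,T-[0,0,.0894],True).astype(int); print(u,v); u0,v0=u-60,min(v-70,384-120); a=cv2.resize(im[v0:v0+120,u0:u0+100],(480,576),interpolation=cv2.INTER_CUBIC)
u,v=proj(c2,T-[0,0,.0894]).astype(int); u1,v1=u-33,v-70; b=cv2.resize(im2[v1:v1+120,u1:u1+66],(316,576),interpolation=cv2.INTER_CUBIC)
print(u0,v0,u1,v1); cv2.imwrite('pics/w6b.png',np.hstack([a,b])[:,:,::-1])
```

```text
[0.46383554 0.14782888 0.18443311] [ 2.25979202e-05  9.96283179e-01 -8.61380659e-02  2.46713218e-04] 12.6167 0.16838206212854426
[254.43600606 278.6840295 ] [242.81287456 221.35952806]
[254.70091299 209.60965327] [243.008402   244.21026779]
254 209
194 139 210 174
```

View pics/w6b.png

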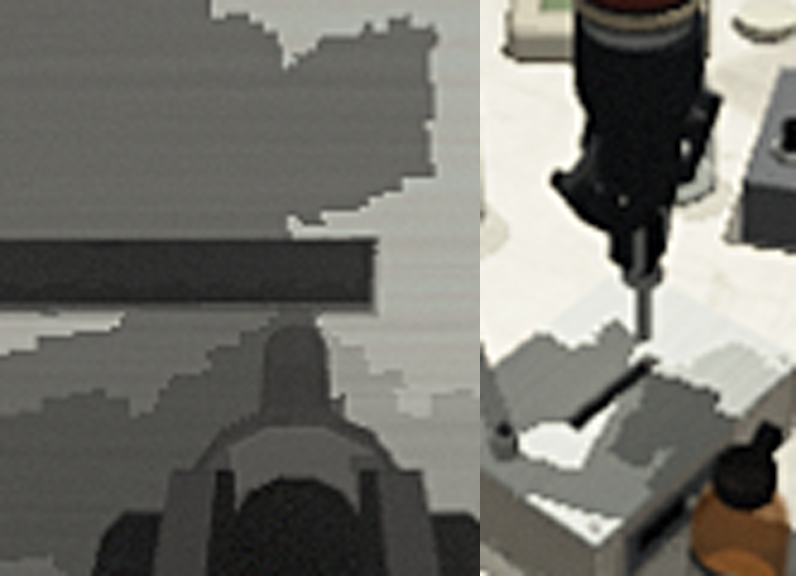

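The left pane shows the slot's top edges at v≈240 and 313 and its right end at u≈379, parallel to the image x axis. The pin is upright with its tip at about (297,350). The side view agrees: the pin stands just at the slot's -y end.

Run:
```python
from h import *
L=load('w6');c=L['c'];s=L['s']; P=lambda u,v,z:onz(c,194+u/4.8,139+v/4.8,z,True)
T=s['tool_pos']; psi=np.radians(-9.88); X=np.array([np.cos(psi),np.sin(psi)]);Y=np.array([-np.sin(psi),np.cos(psi)])
def f(n,p): print(n,p.round(4),'dX %.4f dY %.4f'%((p[:2]-T[:2])@X,(p[:2]-T[:2])@Y))
f('up',P(300,239,.07));f('lo',P(300,312,.07));f('right',P(379,275,.07))
f('tipfar',P(297,325,.095));f('tipc',P(297,350,.095))
f('pinL',P(265,370,.1));f('pinR',P(329,370,.1))
cs=load('s6')['c'];print(proj(cs,T-[0,0,.0894]), 'meas side tip',210+643/4.79,174+340/4.8)
```

```text
up [0.4718 0.145  0.07  ] dX 0.0084 dY -0.0015
lo [0.4587 0.1472 0.07  ] dX -0.0050 dY -0.0015
right [0.463  0.1326 0.07  ] dX 0.0018 dY -0.0151
tipfar [0.466  0.1466 0.095 ] dX 0.0023 dY -0.0009
tipc [0.4618 0.1473 0.095 ] dX -0.0019 dY -0.0009
pinL [0.4614 0.1524 0.1   ] dX -0.0032 dY 0.0041
pinR [0.4597 0.1427 0.1   ] dX -0.0032 dY -0.0058
[243.008402   244.21026779] meas side tip 344.23799582463465 244.83333333333334
```

{"fn": "move_arm", "kwargs": {
  "targets": [
    [[0, 0.006, 0, 0, 0], [0, 0, 0, 0.02, 0], [0, 0, 0, 0.005, 0], [0, 0, 0, 0, 0], [0, 0, 0, 0, 0]]
  ]
}}

```text
time: 13.13
tool_pos: [0.4664, 0.1479, 0.1678]
tool_rot: [0.0, 0.996, -0.085, -0.001]
contact_force: [0.8, -0.5, -2.3]
gripper_width: 0.165
grasp_force: 61.3
```

{"fn": "move_arm", "kwargs": {
  "targets": [
    [[0, 0, 0, 0.01, 0], [0, 0, 0, 0.005, 0], [0, 0, 0, 0.005, 0], [0, 0, 0, 0, 0], [0, 0, 0, 0, 0]]
  ]
}}

```text
time: 13.55
tool_pos: [0.4667, 0.1481, 0.1564]
tool_rot: [0.0, 0.996, -0.085, -0.0]
contact_force: [-0.2, 0.3, -0.8]
gripper_width: 0.164
grasp_force: 61.3
```

{"fn": "move_arm", "kwargs": {
  "targets": [
    [[0, 0, 0, 0.006, 0], [0, 0, 0, 0.006, 0], [0, 0, 0, 0.006, 0], [0, 0, 0, 0, 0], [0, 0, 0, 0, 0]]
  ]
}}

```text
time: 13.97
tool_pos: [0.4666, 0.148, 0.1454]
tool_rot: [0.0, 0.996, -0.085, -0.0]
contact_force: [-1.2, 0.6, -0.9]
gripper_width: 0.164
grasp_force: 61.3
```

{"fn": "move_arm", "kwargs": {
  "targets": [
    [[0, 0, 0, 0.012, 0], [0, 0, 0, 0.012, 0], [0, 0, 0, 0.006, 0], [0, 0, 0, 0, 0], [0, 0, 0, 0, 0]]
  ]
}}

```text
time: 14.38
tool_pos: [0.4666, 0.148, 0.1273]
tool_rot: [0.0, 0.996, -0.085, -0.001]
contact_force: [0.5, 0.4, -0.6]
gripper_width: 0.166
grasp_force: 61.3
```

{"fn": "move_arm", "kwargs": {
  "targets": [
    [[0, 0, 0, 0.003, 0], [0, 0, 0, 0.003, 0], [0, 0, 0, 0, 0], [0, 0, 0, 0, 0]]
  ]
}}

```text
time: 14.72
tool_pos: [0.4669, 0.1481, 0.1243]
tool_rot: [-0.0, 0.996, -0.085, 0.0]
contact_force: [0.5, -0.4, -1.5]
gripper_width: 0.167
grasp_force: 61.3
```

{"fn": "move_arm", "kwargs": {
  "targets": [
    [[0, 0, 0, 0.002, 0], [0, 0, 0, 0, 0], [0, 0, 0, 0, 0]]
  ]
}}

```text
time: 14.97
tool_pos: [0.4671, 0.1481, 0.1234]
tool_rot: [-0.0, 0.996, -0.085, 0.0]
contact_force: [-0.5, -0.5, -0.2]
gripper_width: 0.165
grasp_force: 61.3
```

{"fn": "move_arm", "kwargs": {
  "targets": [
    [[0, 0, 0, 0.002, 0], [0, 0, 0, 0, 0], [0, 0, 0, 0, 0]]
  ]
}}

```text
time: 15.22
tool_pos: [0.4673, 0.1481, 0.1224]
tool_rot: [-0.0, 0.996, -0.085, 0.0]
contact_force: [-0.7, -0.1, 1.3]
gripper_width: 0.166
grasp_force: 61.4
```

{"fn": "move_arm", "kwargs": {
  "targets": [
    [[0, 0, 0, 0.002, 0], [0, 0, 0, 0.002, 0], [0, 0, 0, 0, 0], [0, 0, 0, 0, 0]]
  ]
}}

```text
time: 15.55
tool_pos: [0.4674, 0.1481, 0.1202]
tool_rot: [-0.0, 0.996, -0.085, 0.001]
contact_force: [-0.2, 0.0, 5.6]
gripper_width: 0.167
grasp_force: 61.6
```

{"fn": "move_arm", "kwargs": {
  "targets": [
    [[0, 0, -0.0025, 0, 0], [0, 0, -0.0025, 0, 0], [0, 0, 0, 0, 0]]
  ]
}}

```text
time: 15.8
tool_pos: [0.4678, 0.1502, 0.12]
tool_rot: [0.001, 0.996, -0.085, 0.0]
contact_force: [-0.7, -3.0, 5.4]
gripper_width: 0.167
grasp_force: 62.0
```

{"fn": "move_arm", "kwargs": {
  "targets": [
    [[0, 0, -0.0025, 0, 0], [0, 0, -0.0025, 0, 0], [0, 0, 0, 0, 0]]
  ]
}}

```text
time: 16.05
tool_pos: [0.4683, 0.1531, 0.12]
tool_rot: [0.001, 0.996, -0.085, 0.0]
contact_force: [-0.5, -3.5, 5.0]
gripper_width: 0.165
grasp_force: 62.0
```

{"fn": "move_arm", "kwargs": {
  "targets": [
    [[0, 0, -0.0025, 0, 0], [0, 0, -0.0025, 0, 0], [0, 0, 0, 0, 0]]
  ]
}}

```text
time: 16.3
tool_pos: [0.4689, 0.1561, 0.1201]
tool_rot: [0.001, 0.996, -0.085, 0.0]
contact_force: [-0.5, -3.6, 4.9]
gripper_width: 0.164
grasp_force: 62.0
```

{"fn": "move_arm", "kwargs": {
  "targets": [
    [[0, 0, -0.0025, 0, 0], [0, 0, -0.0025, 0, 0], [0, 0, 0, 0, 0]]
  ]
}}

```text
time: 16.55
tool_pos: [0.4694, 0.1591, 0.1201]
tool_rot: [0.001, 0.996, -0.085, 0.0]
contact_force: [-1.2, -3.1, 5.4]
gripper_width: 0.167
grasp_force: 62.0
```

{"fn": "move_arm", "kwargs": {
  "targets": [
    [[0, 0, -0.0025, 0, 0], [0, 0, -0.0025, 0, 0], [0, 0, 0, 0, 0]]
  ]
}}

```text
time: 16.8
tool_pos: [0.4699, 0.162, 0.1201]
tool_rot: [0.001, 0.996, -0.085, 0.0]
contact_force: [-1.0, -4.0, 4.8]
gripper_width: 0.163
grasp_force: 62.0
```

{"fn": "move_arm", "kwargs": {
  "targets": [
    [[0, 0, -0.0025, 0, 0], [0, 0, -0.0025, 0, 0], [0, 0, 0, 0, 0]]
  ]
}}

```text
time: 17.05
tool_pos: [0.4704, 0.165, 0.1201]
tool_rot: [0.001, 0.996, -0.085, 0.0]
contact_force: [-0.5, -3.8, 4.6]
gripper_width: 0.165
grasp_force: 62.0
```

{"fn": "move_arm", "kwargs": {
  "targets": [
    [[0, 0, -0.0025, 0, 0], [0, 0, -0.0025, 0, 0], [0, 0, 0, 0, 0]]
  ]
}}

```text
time: 17.3
tool_pos: [0.471, 0.1679, 0.1201]
tool_rot: [0.001, 0.996, -0.085, 0.0]
contact_force: [-0.5, -3.5, 4.9]
gripper_width: 0.164
grasp_force: 62.0
```

{"fn": "move_arm", "kwargs": {
  "targets": [
    [[0, 0, -0.0025, 0, 0], [0, 0, -0.0025, 0, 0], [0, 0, 0, 0, 0]]
  ]
}}

```text
time: 17.55
tool_pos: [0.4714, 0.1709, 0.1201]
tool_rot: [0.001, 0.996, -0.085, 0.0]
contact_force: [-0.8, -4.0, 5.7]
gripper_width: 0.164
grasp_force: 62.0
```

{"fn": "move_arm", "kwargs": {
  "targets": [
    [[0, 0, -0.0025, 0, 0], [0, 0, -0.0025, 0, 0], [0, 0, 0, 0, 0]]
  ]
}}

```text
time: 17.8
tool_pos: [0.472, 0.1738, 0.1201]
tool_rot: [0.001, 0.996, -0.085, 0.0]
contact_force: [-0.6, -3.3, 4.9]
gripper_width: 0.168
grasp_force: 62.0
```

{"fn": "move_arm", "kwargs": {
  "targets": [
    [[0, 0, -0.0025, 0, 0], [0, 0, -0.0025, 0, 0], [0, 0, 0, 0, 0]]
  ]
}}

```text
time: 18.05
tool_pos: [0.4725, 0.1768, 0.1201]
tool_rot: [0.001, 0.996, -0.085, 0.0]
contact_force: [-1.0, -3.3, 5.0]
gripper_width: 0.164
grasp_force: 62.0
```

{"fn": "move_arm", "kwargs": {
  "targets": [
    [[0, 0, -0.0025, 0, 0], [0, 0, -0.0025, 0, 0], [0, 0, 0, 0, 0]]
  ]
}}

```text
time: 18.3
tool_pos: [0.473, 0.1799, 0.12]
tool_rot: [0.001, 0.996, -0.085, 0.0]
contact_force: [-0.5, -3.5, 5.9]
gripper_width: 0.165
grasp_force: 62.0
```

{"fn": "move_arm", "kwargs": {
  "targets": [
    [[0, 0, -0.0025, 0, 0], [0, 0, -0.0025, 0, 0], [0, 0, 0, 0, 0]]
  ]
}}

```text
time: 18.55
tool_pos: [0.4727, 0.1837, 0.1189]
tool_rot: [-0.0, 0.996, -0.085, -0.0]
contact_force: [0.3, 0.1, -1.1]
gripper_width: 0.169
grasp_force: 61.5
```

The force dropped to zero at this point, so the tip has entered the hole. I'll push down now.

{"fn": "move_arm", "kwargs": {
  "targets": [
    [[0, 0, 0, 0.003, 0], [0, 0, 0, 0.003, 0], [0, 0, 0, 0.003, 0], [0, 0, 0, 0, 0], [0, 0, 0, 0, 0]]
  ]
}}

```text
time: 18.97
tool_pos: [0.4727, 0.1835, 0.1135]
tool_rot: [0.0, 0.996, -0.085, -0.0]
contact_force: [-0.5, 1.1, -1.1]
gripper_width: 0.168
grasp_force: 61.5
```

{"fn": "move_arm", "kwargs": {
  "targets": [
    [[0, 0, 0, 0.003, 0], [0, 0, 0, 0.003, 0], [0, 0, 0, 0.002, 0], [0, 0, 0, 0, 0], [0, 0, 0, 0, 0]]
  ]
}}

```text
time: 19.38
tool_pos: [0.473, 0.1835, 0.1092]
tool_rot: [0.0, 0.996, -0.085, -0.0]
contact_force: [-0.4, 0.2, -0.8]
gripper_width: 0.17
grasp_force: 61.5
```

{"fn": "move_arm", "kwargs": {
  "targets": [
    [[0, 0, 0, 0.003, 0], [0, 0, 0, 0.002, 0], [0, 0, 0, 0, 0], [0, 0, 0, 0, 0]]
  ]
}}

```text
time: 19.72
tool_pos: [0.4734, 0.1836, 0.1074]
tool_rot: [-0.0, 0.996, -0.085, 0.0]
contact_force: [-1.9, -1.1, 5.6]
gripper_width: 0.165
grasp_force: 62.3
```

{"fn": "move_arm", "kwargs": {
  "targets": [
    [[0, 0, 0, 0.002, 0], [0, 0, 0, 0, 0], [0, 0, 0, 0, 0]]
  ]
}}

```text
time: 19.97
tool_pos: [0.4735, 0.1836, 0.1074]
tool_rot: [0.0, 0.996, -0.085, -0.0]
contact_force: [-6.2, -1.8, 12.1]
gripper_width: 0.166
grasp_force: 62.9
```

The pin is home, since it stops hard at z 0.1074. I'll release it, rise, and turn for the keeper.

{"fn": "move_arm", "kwargs": {
  "targets": [
    [[40, 0, 0, -0.002, 0], [40, 0, 0, 0, 0], [40, 0, 0, 0, 0], [40, 0, 0, -0.02, 0], [40, 0, 0, -0.05, 0]]
  ]
}}

```text
time: 20.38
tool_pos: [0.4697, 0.1827, 0.1443]
tool_rot: [0.001, 0.996, -0.085, -0.005]
contact_force: [-0.5, -0.1, -0.8]
gripper_width: 0.4
grasp_force: 0.0
```

{"fn": "move_arm", "kwargs": {
  "targets": [
    [[40, 0, 0, -0.06, 0], [40, 0, 0, -0.06, 0], [40, 0, 0, -0.03, -1], [30, 0, 0, 0, -1], [30, 0, 0, 0, -1]]
  ]
}}

```text
time: 20.8
tool_pos: [0.4742, 0.1838, 0.2417]
tool_rot: [-0.0, 0.997, 0.074, 0.003]
contact_force: [-0.2, -0.1, -0.9]
gripper_width: 0.302
grasp_force: 0.0
```

{"fn": "move_arm", "kwargs": {
  "targets": [
    [[30, 0, 0, 0, -1], [30, 0, 0, 0, -1], [30, 0, 0, 0, -1], [30, 0, 0, 0, -1], [30, 0, 0, 0, -1]]
  ]
}}

```text
time: 21.22
tool_pos: [0.473, 0.1835, 0.239]
tool_rot: [0.0, 0.944, 0.33, 0.0]
contact_force: [-0.0, -0.1, -0.1]
gripper_width: 0.296
grasp_force: 0.0
```

{"fn": "move_arm", "kwargs": {
  "targets": [
    [[30, 0, 0, 0, -1], [30, 0, 0, 0, -1], [30, 0, 0, 0, -1], [30, 0, 0, 0, -1], [30, 0, 0, 0, -1]]
  ]
}}

```text
time: 21.63
tool_pos: [0.473, 0.1835, 0.2389]
tool_rot: [0.0, 0.827, 0.563, 0.0]
contact_force: [-0.0, 0.1, 0.5]
gripper_width: 0.303
grasp_force: 0.0
```

{"fn": "move_arm", "kwargs": {
  "targets": [
    [[30, 0, 0, 0, -1], [30, 0, 0, 0, -1], [30, 0, 0, 0, -1], [30, 0, 0, 0, -1], [30, 0, 0, 0, -1]]
  ]
}}

```text
time: 22.05
tool_pos: [0.473, 0.1835, 0.239]
tool_rot: [0.0, 0.653, 0.758, 0.0]
contact_force: [-0.3, -0.2, 0.1]
gripper_width: 0.297
grasp_force: 0.0
```

{"fn": "move_arm", "kwargs": {
  "targets": [
    [[30, 0, 0, 0, -1], [30, 0, 0, 0, -1], [30, 0, 0, 0, 0], [30, 0, 0, 0, 0]]
  ]
}}

```text
time: 22.38
tool_pos: [0.4731, 0.1835, 0.2388]
tool_rot: [0.0, 0.573, 0.819, 0.0]
contact_force: [-0.5, -0.5, 0.2]
gripper_width: 0.304
grasp_force: 0.0
```

Run:
```python
from h import *
im,c,s=snap('wrist','w7'); print(s['tool_pos'],s['tool_rot'],s['time'],s['joint_pos'][5])
im2,c2,_=snap('side','s7')
print(proj(c,[.596,.164,.115],True),proj(c,[.499,.249,.085],True))
a=cv2.resize(im,(512,384)); b=cv2.resize(im2[190:310,190:280],(288,384),interpolation=cv2.INTER_CUBIC)
cv2.imwrite('pics/w7b.png',np.hstack([a,b])[:,:,::-1])
```

```text
[0.47307235 0.18354558 0.23876743] [1.30223725e-04 5.73180823e-01 8.19428887e-01 1.61792926e-04] 22.3833 -0.12669261093857073
[365.61209949 250.66826157] [305.30974412 127.52123623]
```

View pics/w7b.png

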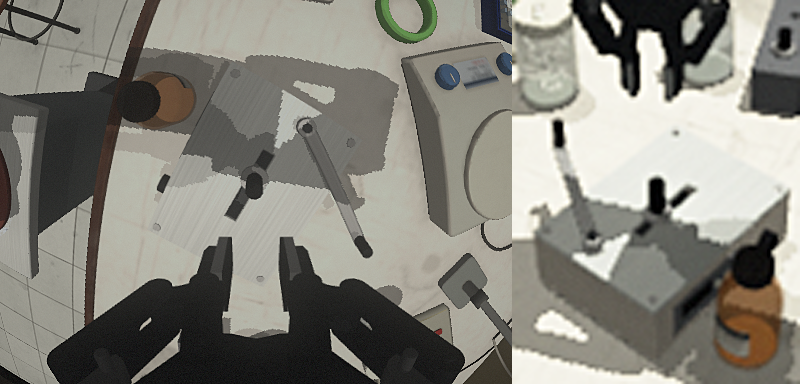

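The pin is seated, with its handle at (253,185). The keeper pivot is at (305,125) and the knob top at (364,252), within 1–2 px of the prediction. The side pane confirms that the pin's collar is on the cover.

{"fn": "move_arm", "kwargs": {
  "targets": [
    [[30, -0.026, 0.045, 0, 0], [30, -0.026, 0.045, 0, 0], [30, -0.026, 0.045, 0, 0], [30, -0.026, 0.045, 0, 0], [30, 0, 0, 0.05, 0]]
  ]
}}

```text
time: 22.9
tool_pos: [0.6038, 0.1615, 0.2155]
tool_rot: [0.006, 0.574, 0.819, 0.005]
contact_force: [-0.0, -0.7, 1.3]
gripper_width: 0.297
grasp_force: 0.0
```

{"fn": "move_arm", "kwargs": {
  "targets": [
    [[30, 0, 0, 0.05, 0], [30, 0, 0, 0, 0], [30, 0, 0, 0, 0], [30, 0, 0, 0, 0]]
  ]
}}

```text
time: 23.23
tool_pos: [0.5963, 0.1625, 0.1797]
tool_rot: [0.0, 0.572, 0.82, 0.0]
contact_force: [0.4, 0.3, 0.7]
gripper_width: 0.303
grasp_force: 0.0
```

Run:
```python
from h import *
im,c,s=snap('wrist','w8'); print(s['tool_pos'],s['time'])
T=s['tool_pos'];e=proj(c,[T[0],T[1],.115],True);print('tcp axis at knob height',e)
u,v=e.astype(int);g=cv2.cvtColor(im,cv2.COLOR_RGB2GRAY)[v-30:v+30,u-22:u+22]
for r in range(0,60,3): print(''.join('#' if x<35 else '+' if x<70 else '.' for x in g[r]))
```

```text
[0.5963403  0.16246611 0.17969364] 23.2333
tcp axis at knob height [253.97226985 219.89817724]
..........+...............+++...............
...........++................+..............
.............++...............+.............
...............+................+...........
.................+.....+++++++++............
..................+++++++++++++++++.........
....................+++++++++++++++.........
....................++++++++++++++++........
...................++++++++++++++++.........
...................+++++++++++++++++........
...................+++++++++++++++++........
....................++++++++++++++++........
.....................++++++++++++++.........
.........................++++++.............
............................................
............................................
............................................
#...........................................
#...........................................
#...........................................
```

The knob sits about 4 mm further along tool y and 1.5 mm back along x. I'll correct for that, descend and swing the bar.

{"fn": "move_arm", "kwargs": {
  "targets": [
    [[30, -0.0025, 0.007, 0, 0], [30, 0, 0, 0.04, 0], [30, 0, 0, 0.04, 0], [30, 0, 0, 0.025, 0], [30, 0, 0, 0, 0]]
  ]
}}

```text
time: 23.7
tool_pos: [0.5988, 0.1622, 0.1128]
tool_rot: [-0.002, 0.572, 0.82, -0.002]
contact_force: [-0.7, -0.3, -0.7]
gripper_width: 0.296
grasp_force: 0.0
```

{"fn": "move_arm", "kwargs": {
  "targets": [
    [[30, 0, 0, 0, 0], [30, -0.0067, -0.0184, 0, 0], [30, -0.0067, -0.0184, 0, 0], [30, -0.0067, -0.0184, 0, 0], [30, 0, 0, 0, 0]]
  ]
}}

```text
time: 24.12
tool_pos: [0.5742, 0.139, 0.1182]
tool_rot: [0.002, 0.572, 0.82, 0.001]
contact_force: [0.1, 0.8, 0.1]
gripper_width: 0.299
grasp_force: 0.0
```

{"fn": "move_arm", "kwargs": {
  "targets": [
    [[30, -0.0022, -0.0186, 0, 0], [30, -0.0022, -0.0186, 0, 0], [30, -0.0022, -0.0186, 0, 0], [30, 0, 0, 0, 0]]
  ]
}}

```text
time: 24.45
tool_pos: [0.5438, 0.1242, 0.1172]
tool_rot: [0.001, 0.572, 0.82, 0.001]
contact_force: [-0.1, -1.3, 0.5]
gripper_width: 0.298
grasp_force: 0.0
```

{"fn": "move_arm", "kwargs": {
  "targets": [
    [[30, 0.0027, -0.0186, 0, 0], [30, 0.0027, -0.0186, 0, 0], [30, 0.0027, -0.0186, 0, 0], [30, 0, 0, 0, 0]]
  ]
}}

```text
time: 24.78
tool_pos: [0.5105, 0.1176, 0.1165]
tool_rot: [0.001, 0.572, 0.82, 0.001]
contact_force: [0.6, -0.2, -1.0]
gripper_width: 0.299
grasp_force: 0.0
```

{"fn": "move_arm", "kwargs": {
  "targets": [
    [[30, 0.0072, -0.0171, 0, 0], [30, 0.0072, -0.0171, 0, 0], [30, 0.0072, -0.0171, 0, 0], [30, 0, 0, 0, 0]]
  ]
}}

```text
time: 25.12
tool_pos: [0.4771, 0.1194, 0.1161]
tool_rot: [0.0, 0.572, 0.82, 0.0]
contact_force: [-0.4, -0.5, -0.5]
gripper_width: 0.298
grasp_force: 0.0
```

{"fn": "move_arm", "kwargs": {
  "targets": [
    [[30, 0.003, -0.005, 0, 0], [30, 0, 0, 0, 0], [30, 0, 0, 0, 0]]
  ]
}}

```text
time: 25.37
tool_pos: [0.4744, 0.1196, 0.1158]
tool_rot: [0.0, 0.572, 0.82, 0.0]
contact_force: [0.3, -0.1, -0.2]
gripper_width: 0.297
grasp_force: 0.2
```

{"fn": "move_arm", "kwargs": {
  "targets": [
    [[30, 0.0025, -0.0045, 0, 0], [30, 0, 0, 0, 0], [30, 0, 0, 0, 0]]
  ]
}}

```text
time: 25.62
tool_pos: [0.4706, 0.12, 0.1153]
tool_rot: [-0.0, 0.572, 0.82, 0.0]
contact_force: [0.9, 0.6, -0.4]
gripper_width: 0.303
grasp_force: 0.2
```

{"fn": "move_arm", "kwargs": {
  "targets": [
    [[30, 0.0025, -0.0045, 0, 0], [30, 0, 0, 0, 0], [30, 0, 0, 0, 0]]
  ]
}}

```text
time: 25.87
tool_pos: [0.4693, 0.1203, 0.1157]
tool_rot: [0.002, 0.572, 0.82, 0.002]
contact_force: [8.1, -0.6, -4.5]
gripper_width: 0.301
grasp_force: 3.8
```

It has reached the stop, with an 8 N reaction where expected. I'll recentre, lift straight off and check.

{"fn": "move_arm", "kwargs": {
  "targets": [
    [[30, -0.003, 0.009, 0, 0], [30, 0, 0, 0, 0], [30, 0, 0, 0, 0], [30, 0, 0, -0.02, 0], [30, 0, 0, -0.04, 0]]
  ]
}}

```text
time: 26.28
tool_pos: [0.4705, 0.1204, 0.1488]
tool_rot: [-0.003, 0.572, 0.82, -0.003]
contact_force: [0.4, -0.4, 0.1]
gripper_width: 0.295
grasp_force: 0.0
```

{"fn": "move_arm", "kwargs": {
  "targets": [
    [[30, 0, 0, -0.06, 0], [30, 0, 0, -0.06, 0], [30, 0, 0, -0.04, 0], [30, 0, 0, 0, 0], [30, 0, 0, 0, 0]]
  ]
}}

```text
time: 26.7
tool_pos: [0.474, 0.1208, 0.2504]
tool_rot: [0.002, 0.572, 0.82, 0.002]
contact_force: [0.1, 0.2, -0.8]
gripper_width: 0.3
grasp_force: 0.0
```

Run:
```python
from h import *
im,c,s=snap('wrist','w9'); print(s['tool_pos'],s['time'],s['contact_force'])
im2,c2,_=snap('side','s9')
k=np.array([.4767,.119,.115]); print('knob exp',proj(c,k,True),proj(c2,k))
b=cv2.resize(im2[170:310,190:295],(288,384),interpolation=cv2.INTER_CUBIC)
cv2.imwrite('pics/w9b.png',np.hstack([im,b])[:,:,::-1])
```

```text
[0.47402987 0.12075457 0.25037419] 26.7 [ 0.12294944  0.21011387 -0.81001099]
knob exp [255.94521736 190.56102514] [244.19806805 232.44050274]
```

View pics/w9b.png

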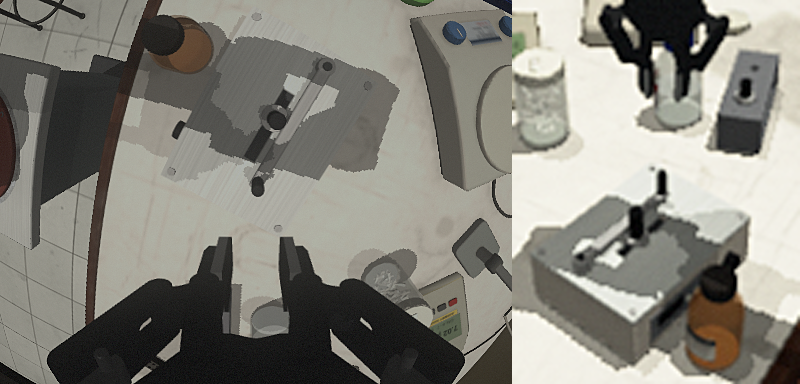

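The knob top is at (257,189), against (256,190.6) expected when shut. The bar lies parallel to the slot beside the handle, and the short pin is still in its stand.

```bash
python3 -c "
from plant import job; print(job.job_done())"
```

```text
the job is handed in; nothing more can be done
None
```

I handed the job in at about 27 s: the rack stands flat on the counter, the long pin is home in the sled's hole and the keeper is shut over its collar. The short pin is still in its stand and no bystander was touched that I could see; the hand-in gave no verdict.

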